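Click the drive-rack stop into its notch and clamp it

TASK

Secure the drives in the rack: push the sliding stop along its rail towards the three standing drives until you feel it drop into the notch in the rail, just short of the drives, and leave it seated there. Then press the clamp lever on top of the stop down flat with a fingertip. Only push and press, and leave the drives and everything else on the shelf where they stand.

Things in the scene. Friction and masses are not known exactly. Their poses are not given: they have to be found in the camera images.
- rack: drive rack fixed to the shelf: grey base slab 130 (x) x 370 (y) x 12 mm, origin at its underside's centre, z=0, turned up to 0.35 rad. Its +y is the way the stop slides, to the drives. Aluminium rail 22 mm wide, top at z=22 mm, along y on the centre line from y=-182 to +34 mm. Drives stand on the base beyond the rail; an end cheek, top at z=87 mm, closes the +y end.
- groove (a point): centre of the notch, a 10 mm wide V groove across the top of the rail, at rack x=0, y=-5 mm, z=22 mm. Small dark ribs on the base, 54 mm to either side, lie abreast of it. The stop is seated when its middle stands over the notch: the upright rib on each side of the stop then lines up with the ribs on the base.
- stop (a joint): slide of the stop along rack +y, m: 0 = far end, 0.135 = seated in the notch, 0.146 = end of travel, 9 mm short of the drives; starts at 0 to 0.06. Cannot be lifted. Sliding takes 2 to 5 N; a sprung ball under it rides on the rail and within 3 mm of the notch's centre pulls the stop in by itself (the push force dips), after which about 17 N push it out again.
- stop_back (a point): middle of the stop's flat back face (looks to rack -y), where it is pushed; 30 mm above the shelf, 25 mm behind the stop's middle; moves with it. The aluminium stop: block 64 (x) x 50 (y) mm, 14 to 45 mm above the shelf, with an upright plate 6 mm thick at its +y side, up to 74 mm above the shelf, from rack x=-35 to +45 mm.
- clamp (a joint): angle of the clamp lever above flat, rad; 0 = pressed down flat (end of travel), starts at 0.30 to 0.45. Stiff hinge along rack y: it stays where it is left and takes about 2 to 3 N at its pad.
- clamp_pad (a point): centre of the top of the black pad (26 x 22 x 6 mm) at the free end of the steel clamp lever, where a fingertip presses; moves with it. Hinge: rack +x 22 mm, -y 4 mm from the stop's middle, 50 mm above the shelf; the lever points to rack -x, pad centre 85 mm from the hinge. Flat, the pad overhangs the stop, 63 mm to rack -x of its middle, top 53 mm above the shelf.
- screwdriver: small steel screwdriver 160 mm long lying in front of the rack; bystander, origin at the underside of its middle.
- bumper: grey silicone bumper case, an open shallow tray 90 x 130 x 24 mm, behind the rack; bystander, origin at the centre of its underside.
- clear_box: empty clear drive box, open on top, 100 x 150 x 30 mm, behind the rack; bystander, origin at the centre of its underside.
- dock: brushed aluminium drive dock, block 110 x 130 x 55 mm, beyond the +y end of the rack; bystander, origin at the centre of its underside.
- drive0: the black drive nearest the stop: black plastic external drive, 114 mm (rack x) x 20 mm (rack y) x 80 mm tall, standing upright on the rack's base; origin at the centre of its underside. Not to be disturbed.
- drive1: the middle black drive: black plastic external drive, 114 mm (rack x) x 20 mm (rack y) x 80 mm tall, standing upright on the rack's base; origin at the centre of its underside. Not to be disturbed.
- drive2: the black drive farthest from the stop: black plastic external drive, 114 mm (rack x) x 20 mm (rack y) x 80 mm tall, standing upright on the rack's base; origin at the centre of its underside. Not to be disturbed.

How it is judged:
By the outcome, as a careful person would: the job done as asked, in the order asked, and still so for the second after the job is handed in, with the robot touching nothing.
It also fails if it takes over 45 s, if anything falls off the work surface, if the arm or the gripper's body presses on something with over 40 N, if the wrist force passes 120 N, or if a joint passes its speed limit or range.

ROBOT

A 6-joint arm with a two-finger parallel gripper is mounted at the origin on the work surface. World frame = base frame: x ahead of the robot, y to its left, z up, the work surface at z = 0. Lengths are in m, angles in rad, forces in N, time in s.
With the tool pointing down it reaches from about 0.35 to 0.975 m from the base axis. Payload 4.9 kg.
Tool frame: the origin (TCP) lies between the finger pads; the fingertips stand 22 mm ahead of it and the grasp point (between the pads) lies 3 mm ahead of it; z points along the fingers, y is the line along which they close (so a half turn about z gives the same grasp; the last joint's range is limited). The gripper opens to 85 mm and grips with 20 to 120 N. Pads are 22 mm wide; open, the fingers measure 114 mm over their backs; the gripper's body (76 mm by 85 mm) begins 54 mm behind the grasp point. The pads swing forward as they close: fully open they stand 13 mm farther back than shut.
Start: joints at [1.011, 0.053, 1.613, -0, 1.476, -0.119], TCP at [0.267, 0.565, 0.253] pointing down, gripper open.
Joint ranges: [-3.01, 3.01], [-1.01, 2.22], [0.06, 2.58], [-1.02, 4.17], [0.09, 2.62], [-3.14, 3.14]. Speed limits (rad/s): [2.57, 2.57, 3.14, 3.14, 3.14, 3.14].

INTERFACE

Orientations are given as a unit quaternion [w, x, y, z].
In Python, from plant import state, grab_frame, get_calibration, job_done, recognise, regions_of gives the robot as it stands.
- The arm moves only by the tool apply_moves, never from a script. Its argument "targets" is a list of rows, each an object with "translation": the shift along the tool's x, y, z normalised to -1 to 1, where 1 is 100 mm, a list of three; "twist": the turn about the tool's z normalised to -1 to 1, where 1 is 0.1 rad; "hand": the opening, from 0 (shut) to 1 (fully open). A call has 1 to 8 rows; each row shifts and turns the commanded pose from where the row before left it, along the tool's axes as they then stand; what a row does not reach is not made up. A row lasts 1/10 s, in which the tool goes at most 50 mm and 8.59 degrees, less where a joint would pass 70% of its speed; a pose out of reach is approached as far as the arm can. A call with a number of a shift or a turn outside -1 to 1 is refused whole. A call with a gripper value outside its range is refused whole. The fingers move at their own pace and stop on an object; the grip force is fixed at half the most. Time passes only in rows, so rows that do not move let the fingers close. It gives the time, the measured TCP pose, the force, the opening and the grip force at its end, in the units of the state.
- state(): the state, without advancing time (a new reading comes with each control period).
- grab_frame(name): name is "side" or "top"; returns the picture (420x560x3 uint8, red, green, blue); there is no depth.
- get_calibration(name): a dict with "camera_matrix" (3x3 intrinsics, pixels), "pose" (4x4, takes a point from camera to world coordinates). Camera axes: x right, y up, looking along -z (the intrinsics and any distortion apply to the point x, -y, -z); pixel columns grow to the right and rows downward; lengths in m; the calibration is good to about 2 mm. A picture is of the moment at which its call begins. get_calibration takes no time and is no camera call.
- job_done(): hands the job in; it is judged then, once.
Trained networks look in the newest picture that a camera, given by its name, has taken for a name from the list of things; names that differ only in an ending like _2 or _b are one class to them, and where a whole thing is asked for, a point or a joint stands for the part that bears it (a point fixed in the world has none). Each returns a list of dicts, best first, with "score" (0 to 1); they miss things now and then, are a little off and sometimes report something else, mostly with a low value. They report only what shows in the picture. A call takes as long as a camera call.
- recognise(camera, query): "point" ([x, y, z] in m, in world coordinates, good to about 4 mm: the middle of the surface that is visible of it).
- regions_of(camera, query): "pixels" (420x560 bool, what is visible of it).
The state is a dict: "time": time; "joint_pos": joint angles; "joint_vel": joint speeds; "joint_efforts": joint torques, N m; "tool_pos": TCP position; "tool_rot": TCP orientation; "contact_force": force on the tool from outside, world axes, zero at the start; "ft_torque": the same for the moment, N m; "gripper_width": opening from 0.0 (shut) to 1.0 (fully open); "grasp_force": force on a finger pad.
Only numpy, scipy, OpenCV 4.12 (cv2) and the standard library are available. Lean on these libraries where they do the work, as an engineer would, in place of code of your own. Each camera call takes 0.05 s, during which the arm holds its last target. There are 200 camera calls.

## Working session

There is one attempt and no reset: what is moved stays moved. The work goes in short steps, Python scripts to look and compute and a tool call to move; the robot and the scene stay as the last step left them, time stands still between calls to the robot, and variables do not carry over. Pictures are saved under pics/ and viewed, at most 10 in all, crops included, and the job is handed in when it is done.

Besides the shell and the picture viewer there is one more tool, called after "Emit:" as name(argument=value, ...), one argument or row to a line, values as JSON. apply_moves: Moves the arm, as the interface text tells. Its arguments: {"type":"object","properties":{"targets":{"type":"array"}},"required":["targets"]}

```bash
mkdir -p pics; python3 - <<'E'
from plant import *
import cv2,numpy as np
for c in("side","top"):
    cv2.imwrite(f"pics/{c}0.png",grab_frame(c)[:,:,::-1])
    for q in("rack","groove","stop","stop_back","clamp_pad","drive0","drive2","screwdriver","bumper","clear_box","dock"):
        try: print(c,q,[(np.round(r["point"],3).tolist(),round(r["score"],2)) for r in recognise(c,q)[:3]])
        except Exception as e: print(c,q,e)
s=state();print(s["time"],s["tool_pos"],s["tool_rot"],s["contact_force"])
E
```

```text
side rack [([0.497, 0.146, 0.02], 0.92)]
side groove [([0.503, 0.152, 0.02], 0.64)]
side stop [([0.518, -0.009, 0.054], 0.98)]
side stop_back [([0.511, -0.013, 0.059], 0.9)]
side clamp_pad [([0.482, -0.036, 0.07], 0.68)]
side drive0 [([0.488, 0.165, 0.088], 0.81), ([0.476, 0.204, 0.083], 0.64), ([0.504, 0.123, 0.088], 0.56)]
side drive2 [([0.488, 0.165, 0.088], 0.81), ([0.476, 0.204, 0.083], 0.64), ([0.504, 0.123, 0.088], 0.56)]
side screwdriver []
side bumper [([0.656, 0.014, 0.006], 0.58)]
side clear_box [([0.616, 0.199, 0.006], 0.73), ([0.478, 0.203, 0.083], 0.28)]
side dock [([0.46, 0.382, 0.054], 0.57)]
top rack [([0.506, 0.03, 0.013], 0.64)]
top groove [([0.5, 0.03, 0.013], 0.68)]
top stop [([0.513, -0.032, 0.051], 0.55)]
top stop_back [([0.512, -0.033, 0.059], 0.74)]
top clamp_pad [([0.482, -0.044, 0.076], 0.91)]
top drive0 [([0.484, 0.156, 0.09], 0.84), ([0.473, 0.195, 0.096], 0.67), ([0.49, 0.114, 0.094], 0.58)]
top drive2 [([0.484, 0.156, 0.09], 0.84), ([0.473, 0.195, 0.096], 0.67), ([0.49, 0.114, 0.094], 0.58)]
top screwdriver [([0.367, 0.144, 0.021], 0.96)]
top bumper [([0.664, 0.014, 0.008], 0.91)]
top clear_box [([0.618, 0.201, 0.004], 0.58)]
top dock [([0.458, 0.366, 0.054], 0.6)]
1.2 [0.26665479 0.56523398 0.25328994] [-4.29827356e-06  2.18599562e-01  9.75814650e-01 -2.94809823e-05] [-0.12243225  0.17835766  0.07135671]
```

View pics/side0.png

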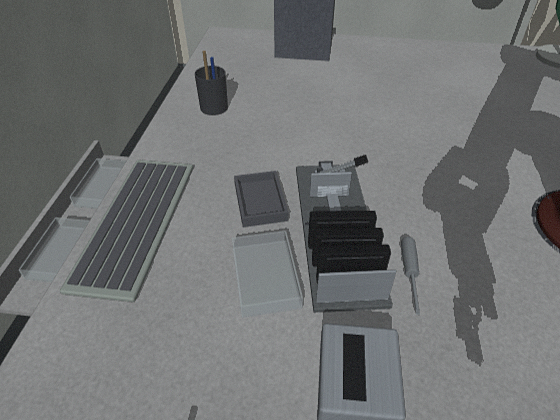

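View pics/top0.png

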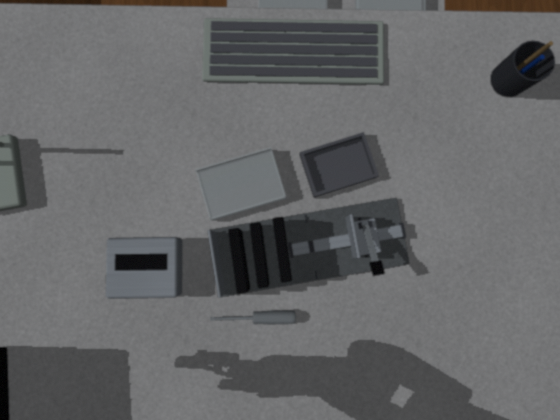

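The side view shows the stop at about (330,185) and the drives at (345,240). In the top view the rack spans (210,230)-(410,262), the stop is near (365,240), the pad at (377,268), and the screwdriver at (275,317). Next I'll fit the rack pose from the top picture.

```bash
cat >h.py <<'E'
from plant import *
import cv2,numpy as np
def ray(c,u,z):
    k=get_calibration(c);K=np.array(k["camera_matrix"]);T=np.array(k["pose"])
    d=np.linalg.inv(K)@[u[0],u[1],1];d=T[:3,:3]@[d[0],-d[1],-d[2]];o=T[:3,3]
    return o+d*(z-o[2])/d[2]
def proj(c,p):
    k=get_calibration(c);K=np.array(k["camera_matrix"]);T=np.array(k["pose"])
    q=T[:3,:3].T@(np.array(p)-T[:3,3]);v=K@[q[0],-q[1],-q[2]];return v[:2]/v[2]
E
python3 - <<'E'
from h import *
im=grab_frame("top");print({k:v for k,v in get_calibration("top").items()})
cr=im[185:305,200:420,::-1];cv2.imwrite("pics/c1.png",cv2.resize(cr,None,fx=3.6,fy=3.6,interpolation=cv2.INTER_CUBIC))
m=regions_of("top","rack")[0]["pixels"].astype(np.uint8)
r=cv2.minAreaRect(np.argwhere(m)[:,::-1].astype(np.float32))
print(r,cv2.boxPoints(r),m.sum())
for p in cv2.boxPoints(r): print(ray("top",p,0.012).round(4))
m=regions_of("top","clamp_pad")[0]["pixels"];print(np.argwhere(m).mean(0)[::-1],m.sum())
E
```

```text
{'camera_matrix': array([[485.26958237,   0.        , 278.82796484],
       [  0.        , 485.26958237, 204.26351573],
       [  0.        ,   0.        ,   1.        ]]), 'pose': array([[ 0.0155666 ,  0.99499123, -0.09874277,  0.48951954],
       [-0.99986746,  0.0159613 ,  0.00320852,  0.12837765],
       [ 0.00476851,  0.09867974,  0.99510782,  0.93940301],
       [ 0.        ,  0.        ,  0.        ,  1.        ]])}
((308.16351318359375, 248.36892700195312), (73.4583740234375, 195.0572052001953), 81.02737426757812) [[206.09999 227.30002]
 [398.7703  196.87839]
 [410.22705 269.43784]
 [217.55673 299.85947]] 10831
[0.5351 0.2636 0.012 ]
[ 0.5995 -0.1053  0.012 ]
[ 0.4613 -0.1259  0.012 ]
[0.3989 0.2379 0.012 ]
[372.2337963  253.15046296] 432
```

View pics/c1.png

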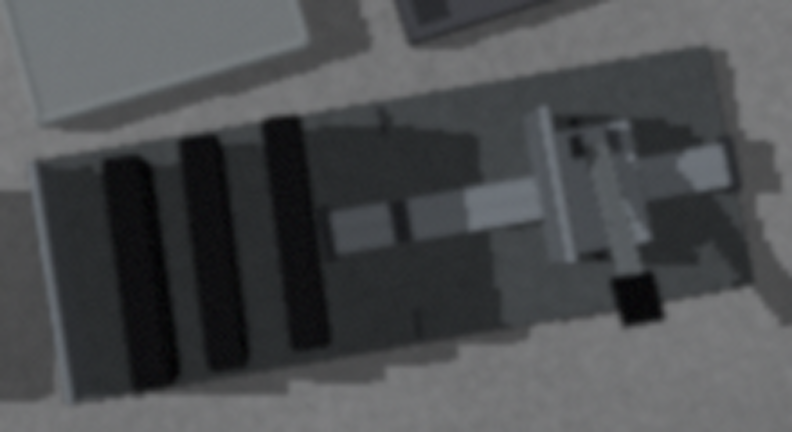

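The crop shows the base's near-end corners at (713,47) and (752,285), ribs at (385,118) and (419,322), the notch at (401,220), the rail end at (733,165), the plate top from (544,108) to (568,262), and the pad at (638,299).

```bash
python3 - <<'E'
from h import *
P=lambda x,y,z: ray("top",((x+.5)/3.6-.5+200,(y+.5)/3.6-.5+185),z)
obs=[((713,47,.012),(65,-185)),((752,285,.012),(-65,-185)),((385,118,.014),(54,-5)),((419,322,.014),(-54,-5)),((401,220,.022),(0,-5)),((733,165,.022),(0,-182))]
W=np.array([P(*o)[:2] for o,_ in obs]);R=np.array([r for _,r in obs])/1e3
wc,rc=W.mean(0),R.mean(0);U,S,V=np.linalg.svd((R-rc).T@(W-wc));A=(U@V).T
t=wc-A@rc;yaw=np.arctan2(A[1,0],A[0,0]);print("origin",t,"yaw",yaw);print(((R@A.T+t)-W).round(4))
np.savez("rack.npz",A=A,t=t)
inv=lambda p:A.T@(p[:2]-t)
print("plate top ends rack",inv(P(544,108,.074)),inv(P(568,262,.074)))
for z in(.075,.085):print("pad",inv(P(638,299,z)))
s=state();print(s["time"],s["tool_pos"])
E
```

```text
origin [0.50260838 0.06835919] yaw 0.1744164592402622
[[ 0.0008  0.0007]
 [-0.0011 -0.0024]
 [-0.0003  0.0009]
 [ 0.0004  0.001 ]
 [ 0.0005 -0.0001]
 [-0.0003 -0.0001]]
plate top ends rack [ 0.04288661 -0.0804205 ] [-0.0339554  -0.07896995]
pad [-0.05716461 -0.10965066]
pad [-0.05653193 -0.10767207]
1.35 [0.26667467 0.56523475 0.25332353]
```

Emit:
apply_moves(
  targets=[
    {"translation": [0, 0, 0], "twist": 1, "hand": 0},
    {"translation": [0, 0, 0], "twist": 1, "hand": 0},
    {"translation": [0, 0, 0], "twist": 1, "hand": 0},
    {"translation": [0, 0, 0], "twist": 1, "hand": 0},
    {"translation": [0, 0, 0], "twist": 1, "hand": 0},
    {"translation": [0, 0, 0], "twist": 1, "hand": 0},
    {"translation": [0, 0, 0], "twist": 1, "hand": 0},
    {"translation": [0, 0, 0], "twist": 1, "hand": 0},
  ],
)

```text
time: 2.15
tool_pos: [0.2667, 0.5652, 0.2533]
tool_rot: [-0.0, 0.583, 0.812, 0.0]
contact_force: [-0.0, 0.2, -0.1]
gripper_width: 0.003
grasp_force: 0.0
```

Emit:
apply_moves(
  targets=[
    {"translation": [0, 0, 0], "twist": 1, "hand": 0},
    {"translation": [0, 0, 0], "twist": 0.55, "hand": 0},
    {"translation": [-0.4, 0.09, 0], "twist": 0, "hand": 0},
    {"translation": [-0.4, 0.09, 0], "twist": 0, "hand": 0},
    {"translation": [-0.4, 0.09, 0], "twist": 0, "hand": 0},
    {"translation": [-0.4, 0.09, 0], "twist": 0, "hand": 0},
    {"translation": [-0.4, 0.09, 0], "twist": 0, "hand": 0},
    {"translation": [-0.4, 0.09, 0], "twist": 0, "hand": 0},
  ],
)

```text
time: 2.95
tool_pos: [0.362, 0.3368, 0.2535]
tool_rot: [0.0, 0.642, 0.766, 0.0]
contact_force: [1.0, 0.0, -0.1]
gripper_width: 0.001
grasp_force: 0.0
```

Emit:
apply_moves(
  targets=[
    {"translation": [-0.4, 0.09, 0], "twist": 0, "hand": 0},
    {"translation": [-0.4, 0.09, 0], "twist": 0, "hand": 0},
    {"translation": [-0.4, 0.09, 0], "twist": 0, "hand": 0},
    {"translation": [-0.4, 0.09, 0], "twist": 0, "hand": 0},
    {"translation": [-0.4, 0.09, 0], "twist": 0, "hand": 0},
    {"translation": [-0.4, 0.09, 0], "twist": 0, "hand": 0},
    {"translation": [-0.4, 0.09, 0], "twist": 0, "hand": 0},
    {"translation": [-0.4, 0.09, 0], "twist": 0, "hand": 0},
  ],
)

```text
time: 3.75
tool_pos: [0.4886, 0.034, 0.2536]
tool_rot: [0.0, 0.643, 0.766, 0.0]
contact_force: [0.7, 1.3, -0.3]
gripper_width: 0.002
grasp_force: 0.0
```

```bash
cat >>h.py <<'E'
def where():
    d=np.load("rack.npz");A,t=d["A"],d["t"];s=state();w,x,y,z=s["tool_rot"]
    yy=np.arctan2(2*(x*y+w*z),1-2*(x*x+z*z))*0+np.arctan2(1-2*(x*x+z*z),2*(x*y-w*z))
    print("t",s["time"],"rack",(A.T@(s["tool_pos"][:2]-t)).round(4),"z",s["tool_pos"][2].round(4),"yaw_y",yy.round(4),"yaw",np.arctan2(A[1,0],A[0,0]).round(4),"F rack",(A.T@s["contact_force"][:2]).round(2),s["contact_force"][2].round(2),s["gripper_width"])
E
python3 -c "
from h import *
where()"
```

```text
t 3.75 rack [-0.0197 -0.0314] z 0.2536 yaw_y 0.1748 yaw 0.1744 F rack [0.95 1.14] -0.26 0.0018773009620847458
```

Emit:
apply_moves(
  targets=[
    {"translation": [-0.4, 0.08, 0], "twist": 0, "hand": 0},
    {"translation": [-0.4, 0.08, 0], "twist": 0, "hand": 0},
    {"translation": [-0.4, 0.09, 0], "twist": 0, "hand": 0},
    {"translation": [-0.14, 0, 0.3], "twist": 0, "hand": 0},
    {"translation": [0, 0, 0.4], "twist": 0, "hand": 0},
    {"translation": [0, 0, 0.4], "twist": 0, "hand": 0},
    {"translation": [0, 0, 0.4], "twist": 0, "hand": 0},
    {"translation": [0, 0, 0], "twist": 0, "hand": 0},
  ],
)

```text
time: 4.55
tool_pos: [0.5315, -0.0905, 0.0968]
tool_rot: [-0.006, 0.643, 0.766, -0.002]
contact_force: [-0.8, 0.7, 0.6]
gripper_width: -0.001
grasp_force: 0.0
```

```bash
python3 -c "
from h import *
where()
im=grab_frame('top');cv2.imwrite('pics/c2.png',cv2.resize(im[185:305,280:430,::-1],None,fx=4,fy=4,interpolation=cv2.INTER_CUBIC))"
```

```text
t 4.55 rack [ 0.0009 -0.1615] z 0.0968 yaw_y 0.1748 yaw 0.1744 F rack [-0.62  0.81] 0.62 -0.0008203979543625207
```

View pics/c2.png

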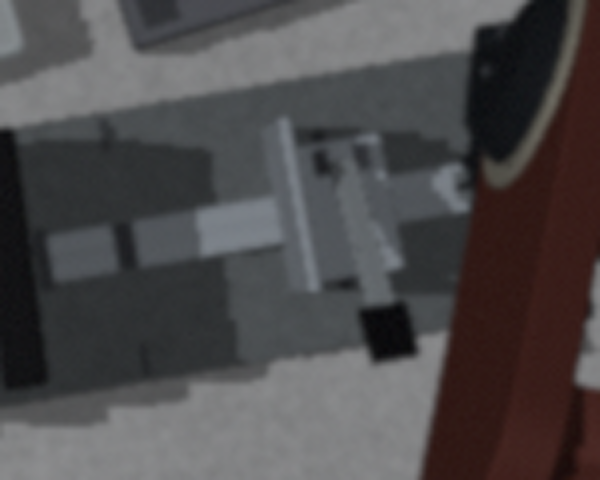

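The crop shows the stop unobstructed, with the plate at (300,205), the pad at (388,332), and the gripper behind it. Before going on, I'll let the arm settle and check it.

Emit:
apply_moves(
  targets=[
    {"translation": [0, 0, 0], "twist": 0, "hand": 0},
    {"translation": [0, 0, 0], "twist": 0, "hand": 0},
  ],
)

```text
time: 4.8
tool_pos: [0.5382, -0.0924, 0.1066]
tool_rot: [0.003, 0.643, 0.766, 0.001]
contact_force: [-0.1, -0.7, -0.5]
gripper_width: 0.0
grasp_force: 0.0
```

```bash
python3 -c "
from h import *
where();s=state();print(s['tool_rot'],s['joint_pos'])"
```

```text
t 4.8 rack [ 0.0072 -0.1645] z 0.1066 yaw_y 0.1753 yaw 0.1744 F rack [-0.18 -0.66] -0.47 0.00034252269642205875
[0.00251041 0.64250979 0.76627269 0.00101554] [-3.06308705e-01  5.74537116e-04  1.92252465e+00 -4.07956049e-05
  1.21307751e+00 -4.81546528e-01]
```

Fast stops make the arm ring, so I'll use slower rows close in.

Emit:
apply_moves(
  targets=[
    {"translation": [0, 0, 0.1], "twist": 0, "hand": 0},
    {"translation": [0, 0, 0.12], "twist": 0, "hand": 0},
    {"translation": [0, 0, 0.12], "twist": 0, "hand": 0},
    {"translation": [0, 0, 0.1], "twist": 0, "hand": 0},
    {"translation": [0, 0, 0.06], "twist": 0, "hand": 0},
    {"translation": [0, 0, 0.03], "twist": 0, "hand": 0},
    {"translation": [0, 0, 0], "twist": 0, "hand": 0},
    {"translation": [0, 0, 0], "twist": 0, "hand": 0},
  ],
)

```text
time: 5.6
tool_pos: [0.5365, -0.092, 0.0506]
tool_rot: [0.0, 0.643, 0.766, 0.0]
contact_force: [0.4, -0.7, -1.1]
gripper_width: -0.0
grasp_force: 0.0
```

Emit:
apply_moves(
  targets=[
    {"translation": [0.05, 0, 0], "twist": 0, "hand": 0},
    {"translation": [0.05, 0, 0], "twist": 0, "hand": 0},
    {"translation": [0.05, 0, 0], "twist": 0, "hand": 0},
    {"translation": [0.04, 0, 0], "twist": 0, "hand": 0},
    {"translation": [0.04, 0, 0], "twist": 0, "hand": 0},
    {"translation": [0.04, 0, 0], "twist": 0, "hand": 0},
    {"translation": [0.04, 0, 0], "twist": 0, "hand": 0},
  ],
)

```text
time: 6.3
tool_pos: [0.5309, -0.0625, 0.0504]
tool_rot: [0.001, 0.642, 0.766, -0.001]
contact_force: [1.1, -6.9, -2.0]
gripper_width: -0.001
grasp_force: 3.2
```

```bash
python3 -c "
from h import *
where()"
```

```text
t 6.3 rack [ 0.0052 -0.1338] z 0.0504 yaw_y 0.1758 yaw 0.1744 F rack [-0.14 -6.96] -2.05 -0.001494080214878894
```

Emit:
apply_moves(
  targets=[
    {"translation": [0.05, 0, 0], "twist": 0, "hand": 0},
    {"translation": [0.05, 0, 0], "twist": 0, "hand": 0},
    {"translation": [0.05, 0, 0], "twist": 0, "hand": 0},
    {"translation": [0.05, 0, 0], "twist": 0, "hand": 0},
    {"translation": [0.05, 0, 0], "twist": 0, "hand": 0},
    {"translation": [0.05, 0, 0], "twist": 0, "hand": 0},
    {"translation": [0.05, 0, 0], "twist": 0, "hand": 0},
    {"translation": [0.05, 0, 0], "twist": 0, "hand": 0},
  ],
)

```text
time: 7.1
tool_pos: [0.5236, -0.0234, 0.0504]
tool_rot: [0.001, 0.642, 0.766, -0.002]
contact_force: [-1.7, -7.3, 0.7]
gripper_width: 0.001
grasp_force: 3.5
```

Emit:
apply_moves(
  targets=[
    {"translation": [0.05, 0, 0], "twist": 0, "hand": 0},
    {"translation": [0.05, 0, 0], "twist": 0, "hand": 0},
    {"translation": [0.05, 0, 0], "twist": 0, "hand": 0},
    {"translation": [0.05, 0, 0], "twist": 0, "hand": 0},
    {"translation": [0.04, 0, 0], "twist": 0, "hand": 0},
    {"translation": [0.03, 0, 0], "twist": 0, "hand": 0},
    {"translation": [0.02, 0, 0], "twist": 0, "hand": 0},
    {"translation": [0, 0, 0], "twist": 0, "hand": 0},
  ],
)

```text
time: 7.9
tool_pos: [0.5184, 0.0064, 0.0503]
tool_rot: [0.0, 0.643, 0.766, -0.001]
contact_force: [-1.1, -2.4, 0.3]
gripper_width: 0.002
grasp_force: 0.9
```

```bash
python3 -c "
from h import *
where()
im=grab_frame('top');cv2.imwrite('pics/c3.png',cv2.resize(im[185:305,260:410,::-1],None,fx=4,fy=4,interpolation=cv2.INTER_CUBIC))"
```

```text
t 7.9 rack [ 0.0048 -0.0638] z 0.0503 yaw_y 0.1752 yaw 0.1744 F rack [-1.45 -2.13] 0.33 0.0021538178216226824
```

View pics/c3.png

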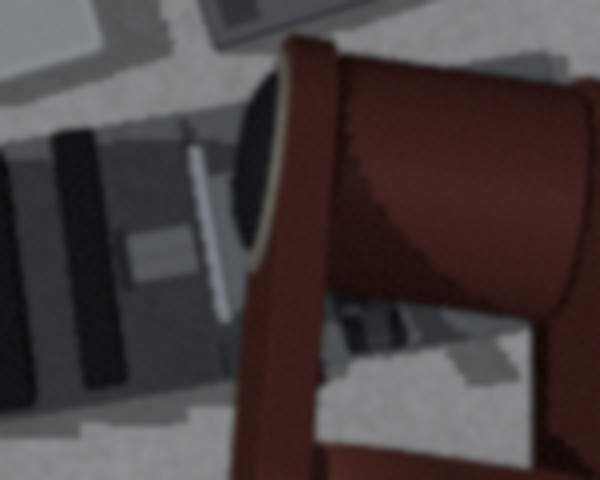

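The crop shows the plate top from (195,148) to (223,320), near the ribs at (187,130) and (225,360). I'll work out what is left.

```bash
python3 - <<'E'
from h import *
d=np.load("rack.npz");A,t=d["A"],d["t"]
for p in((195,148),(223,320)):
    w=ray("top",((p[0]+.5)/4-.5+260,(p[1]+.5)/4-.5+185),.074);print(A.T@(w[:2]-t))
E
```

```text
[ 0.04251353 -0.00346058]
[-0.03466387 -0.00319092]
```

Emit:
apply_moves(
  targets=[
    {"translation": [0.03, 0, 0], "twist": 0, "hand": 0},
    {"translation": [0.03, 0, 0], "twist": 0, "hand": 0},
    {"translation": [0.03, 0, 0], "twist": 0, "hand": 0},
    {"translation": [0.02, 0, 0], "twist": 0, "hand": 0},
    {"translation": [0.02, 0, 0], "twist": 0, "hand": 0},
  ],
)

```text
time: 8.45
tool_pos: [0.5164, 0.0185, 0.0503]
tool_rot: [0.001, 0.642, 0.766, -0.001]
contact_force: [-1.7, -5.4, 1.0]
gripper_width: -0.001
grasp_force: 2.9
```

Emit:
apply_moves(
  targets=[
    {"translation": [0.01, 0, 0], "twist": 0, "hand": 0},
    {"translation": [0.01, 0, 0], "twist": 0, "hand": 0},
  ],
)

```text
time: 8.65
tool_pos: [0.516, 0.0205, 0.0503]
tool_rot: [0.0, 0.642, 0.766, -0.001]
contact_force: [-1.1, -5.9, 0.3]
gripper_width: 0.001
grasp_force: 2.6
```

Emit:
apply_moves(
  targets=[
    {"translation": [0.01, 0, 0], "twist": 0, "hand": 0},
    {"translation": [0, 0, 0], "twist": 0, "hand": 0},
  ],
)

```text
time: 8.85
tool_pos: [0.5157, 0.022, 0.0503]
tool_rot: [0.0, 0.643, 0.766, -0.001]
contact_force: [-2.7, -3.7, 0.8]
gripper_width: 0.001
grasp_force: 1.6
```

Emit:
apply_moves(
  targets=[
    {"translation": [0.01, 0, 0], "twist": 0, "hand": 0},
    {"translation": [0, 0, 0], "twist": 0, "hand": 0},
  ],
)

```text
time: 9.05
tool_pos: [0.5157, 0.0235, 0.0503]
tool_rot: [-0.0, 0.643, 0.766, 0.0]
contact_force: [-0.8, -2.8, 0.3]
gripper_width: -0.001
grasp_force: 0.9
```

```bash
python3 -c "
from h import *
where()"
```

```text
t 9.05 rack [ 0.0051 -0.0465] z 0.0503 yaw_y 0.1748 yaw 0.1744 F rack [-1.24 -2.63] 0.26 -0.001135598058839245
```

Emit:
apply_moves(
  targets=[
    {"translation": [0.01, 0, 0], "twist": 0, "hand": 0},
    {"translation": [0, 0, 0], "twist": 0, "hand": 0},
  ],
)

```text
time: 9.25
tool_pos: [0.5156, 0.0247, 0.0502]
tool_rot: [-0.0, 0.643, 0.766, 0.0]
contact_force: [-0.7, -1.2, -0.6]
gripper_width: 0.002
grasp_force: 0.5
```

Emit:
apply_moves(
  targets=[
    {"translation": [0.01, 0, 0], "twist": 0, "hand": 0},
    {"translation": [0, 0, 0], "twist": 0, "hand": 0},
  ],
)

```text
time: 9.45
tool_pos: [0.5156, 0.0259, 0.0503]
tool_rot: [-0.0, 0.643, 0.766, 0.001]
contact_force: [0.2, -0.3, -0.1]
gripper_width: 0.001
grasp_force: 0.0
```

```bash
python3 -c "
from h import *
where()"
```

```text
t 9.45 rack [ 0.0054 -0.0441] z 0.0503 yaw_y 0.1747 yaw 0.1744 F rack [ 0.12 -0.28] -0.08 0.0006998622058610505
```

The force dropped to zero, so the stop has been pulled in. I'll nudge it gently to confirm it resists.

Emit:
apply_moves(
  targets=[
    {"translation": [0.01, 0, 0], "twist": 0, "hand": 0},
    {"translation": [0, 0, 0], "twist": 0, "hand": 0},
  ],
)

```text
time: 9.65
tool_pos: [0.5154, 0.0267, 0.0504]
tool_rot: [-0.0, 0.643, 0.766, 0.0]
contact_force: [-0.7, -0.6, 0.5]
gripper_width: 0.0
grasp_force: 0.0
```

Emit:
apply_moves(
  targets=[
    {"translation": [0.01, 0, 0], "twist": 0, "hand": 0},
    {"translation": [0, 0, 0], "twist": 0, "hand": 0},
  ],
)

```text
time: 9.85
tool_pos: [0.5151, 0.0275, 0.0503]
tool_rot: [-0.0, 0.643, 0.766, 0.0]
contact_force: [0.9, 0.7, 0.6]
gripper_width: 0.0
grasp_force: 0.0
```

Emit:
apply_moves(
  targets=[
    {"translation": [-0.1, 0, 0], "twist": 0, "hand": 0},
    {"translation": [-0.2, 0, 0], "twist": 0, "hand": 0},
    {"translation": [-0.2, 0, -0.1], "twist": 0, "hand": 0},
    {"translation": [-0.2, 0, -0.2], "twist": 0, "hand": 0},
    {"translation": [-0.2, 0, -0.3], "twist": 0, "hand": 0},
    {"translation": [-0.2, 0, -0.3], "twist": 0, "hand": 0},
    {"translation": [-0.1, 0, -0.2], "twist": 0, "hand": 0},
    {"translation": [0, 0, 0], "twist": 0, "hand": 0},
  ],
)

```text
time: 10.65
tool_pos: [0.5385, -0.0933, 0.1645]
tool_rot: [0.004, 0.643, 0.765, 0.001]
contact_force: [0.1, -0.3, 1.0]
gripper_width: -0.001
grasp_force: 0.0
```

```bash
python3 -c "
from h import *
where()
im=grab_frame('top');cv2.imwrite('pics/c4.png',cv2.resize(im[185:305,260:410,::-1],None,fx=4,fy=4,interpolation=cv2.INTER_CUBIC))"
```

```text
t 10.65 rack [ 0.0072 -0.1655] z 0.1645 yaw_y 0.1728 yaw 0.1744 F rack [ 0.08 -0.3 ] 1.03 -0.0014886232467173396
```

View pics/c4.png

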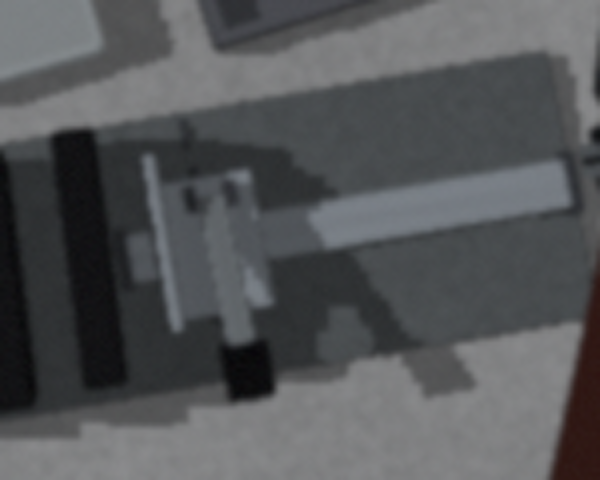

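The crop shows the plate top from (150,157) to (177,330), the pad centre at (247,371), and drive0's edge still clear at (115,300). Next I'll check that it is seated.

```bash
python3 - <<'E'
from h import *
d=np.load("rack.npz");A,t=d["A"],d["t"]
for p,z in(((150,157),.074),((177,330),.074),((247,371),.082)):
    w=ray("top",((p[0]+.5)/4-.5+260,(p[1]+.5)/4-.5+185),z);print(A.T@(w[:2]-t))
where()
E
```

```text
[0.04171765 0.01703804]
[-0.03577244  0.01763971]
[-0.05787466 -0.00929983]
t 10.7 rack [ 0.006 -0.164] z 0.1619 yaw_y 0.1735 yaw 0.1744 F rack [-0.38 -0.11] -0.5 -0.0002258354556366189
```

The stop's middle is at y = -4.7 mm against a target of -5, so it is seated. Now I'll move above the pad.

Emit:
apply_moves(
  targets=[
    {"translation": [0.1, -0.06, 0], "twist": 0, "hand": 0},
    {"translation": [0.25, -0.1, 0], "twist": 0, "hand": 0},
    {"translation": [0.3, -0.12, 0], "twist": 0, "hand": 0},
    {"translation": [0.3, -0.12, 0], "twist": 0, "hand": 0},
    {"translation": [0.3, -0.12, 0], "twist": 0, "hand": 0},
    {"translation": [0.2, -0.1, 0], "twist": 0, "hand": 0},
    {"translation": [0.07, -0.04, 0], "twist": 0, "hand": 0},
    {"translation": [0, 0, 0], "twist": 0, "hand": 0},
  ],
)

```text
time: 11.5
tool_pos: [0.4429, 0.0484, 0.1587]
tool_rot: [-0.001, 0.642, 0.767, -0.001]
contact_force: [0.1, -0.4, 0.3]
gripper_width: -0.002
grasp_force: 0.0
```

Emit:
apply_moves(
  targets=[
    {"translation": [0, 0, 0.08], "twist": 0, "hand": 0},
    {"translation": [0, 0, 0.1], "twist": 0, "hand": 0},
    {"translation": [0, 0, 0.1], "twist": 0, "hand": 0},
    {"translation": [0, 0, 0.05], "twist": 0, "hand": 0},
    {"translation": [0, 0, 0], "twist": 0, "hand": 0},
  ],
)

```text
time: 12.0
tool_pos: [0.4438, 0.047, 0.1257]
tool_rot: [-0.001, 0.643, 0.766, -0.001]
contact_force: [-0.6, 0.2, -0.4]
gripper_width: -0.002
grasp_force: 0.0
```

```bash
python3 -c "
from h import *
where()"
```

```text
t 12.0 rack [-0.0617 -0.0108] z 0.1257 yaw_y 0.1743 yaw 0.1744 F rack [-0.55  0.32] -0.4 -0.0020092209641290196
```

Emit:
apply_moves(
  targets=[
    {"translation": [0, 0, 0.06], "twist": 0, "hand": 0},
    {"translation": [0, 0, 0.06], "twist": 0, "hand": 0},
    {"translation": [0, 0, 0.05], "twist": 0, "hand": 0},
    {"translation": [0, 0, 0.05], "twist": 0, "hand": 0},
    {"translation": [0, 0, 0.05], "twist": 0, "hand": 0},
    {"translation": [0, 0, 0.05], "twist": 0, "hand": 0},
    {"translation": [0, 0, 0.05], "twist": 0, "hand": 0},
    {"translation": [0, 0, 0.05], "twist": 0, "hand": 0},
  ],
)

```text
time: 12.8
tool_pos: [0.4445, 0.0473, 0.0849]
tool_rot: [-0.0, 0.643, 0.766, -0.0]
contact_force: [-1.3, -0.1, 1.5]
gripper_width: -0.004
grasp_force: 0.8
```

Emit:
apply_moves(
  targets=[
    {"translation": [0, 0, 0.03], "twist": 0, "hand": 0},
    {"translation": [0, 0, 0.02], "twist": 0, "hand": 0},
    {"translation": [0, 0, 0], "twist": 0, "hand": 0},
  ],
)

```text
time: 13.1
tool_pos: [0.4444, 0.0473, 0.0799]
tool_rot: [-0.0, 0.643, 0.766, -0.0]
contact_force: [0.1, 0.0, -0.4]
gripper_width: 0.001
grasp_force: 0.0
```

Emit:
apply_moves(
  targets=[
    {"translation": [0, 0, 0.02], "twist": 0, "hand": 0},
    {"translation": [0, 0, 0], "twist": 0, "hand": 0},
  ],
)

```text
time: 13.3
tool_pos: [0.4447, 0.0473, 0.0783]
tool_rot: [0.0, 0.643, 0.766, 0.0]
contact_force: [-0.4, 0.1, -0.3]
gripper_width: 0.001
grasp_force: 0.0
```

```bash
python3 -c "
from h import *
where()"
```

```text
t 13.3 rack [-0.0607 -0.0107] z 0.0783 yaw_y 0.175 yaw 0.1744 F rack [-0.39  0.15] -0.32 0.0010065904353836104
```

Emit:
apply_moves(
  targets=[
    {"translation": [0, 0, 0.02], "twist": 0, "hand": 0},
    {"translation": [0, 0, 0], "twist": 0, "hand": 0},
  ],
)

```text
time: 13.5
tool_pos: [0.4447, 0.0473, 0.0763]
tool_rot: [0.0, 0.643, 0.766, 0.0]
contact_force: [0.8, -1.2, 0.2]
gripper_width: -0.0
grasp_force: 0.0
```

Emit:
apply_moves(
  targets=[
    {"translation": [0, 0, 0.02], "twist": 0, "hand": 0},
    {"translation": [0, 0, 0], "twist": 0, "hand": 0},
  ],
)

```text
time: 13.7
tool_pos: [0.4447, 0.0473, 0.0748]
tool_rot: [-0.0, 0.643, 0.766, -0.0]
contact_force: [-1.6, -0.1, 4.6]
gripper_width: -0.005
grasp_force: 2.2
```

```bash
python3 -c "
from h import *
where()
im=grab_frame('side');cv2.imwrite('pics/s5.png',cv2.resize(im[140:320,280:440,::-1],None,fx=3.3,fy=3.3,interpolation=cv2.INTER_CUBIC))"
```

```text
t 13.7 rack [-0.0606 -0.0107] z 0.0748 yaw_y 0.175 yaw 0.1744 F rack [-1.63  0.15] 4.6 -0.004657382315667081
```

View pics/s5.png

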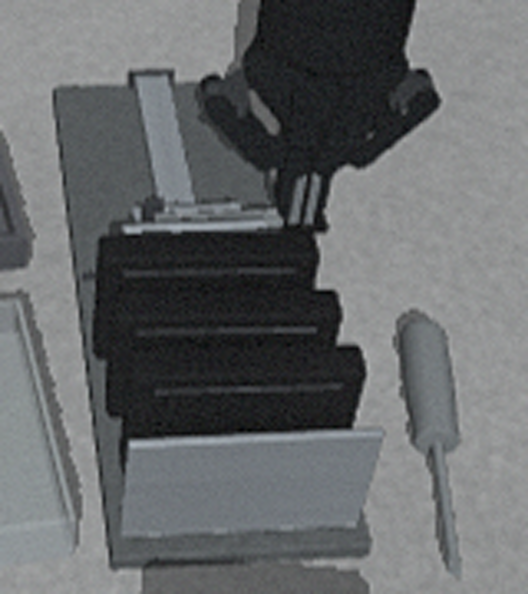

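The side crop shows the fingertips on the pad at (310,225), with the drives undisturbed. Contact is at flat height, so I'll press a little further to confirm the end stop.

Emit:
apply_moves(
  targets=[
    {"translation": [0, 0, 0.02], "twist": 0, "hand": 0},
    {"translation": [0, 0, 0], "twist": 0, "hand": 0},
  ],
)

```text
time: 13.95
tool_pos: [0.4449, 0.0473, 0.0743]
tool_rot: [-0.0, 0.642, 0.766, -0.0]
contact_force: [-7.5, -0.1, 15.9]
gripper_width: -0.001
grasp_force: 7.8
```

Emit:
apply_moves(
  targets=[
    {"translation": [0, 0, 0.02], "twist": 0, "hand": 0},
    {"translation": [0, 0, 0], "twist": 0, "hand": 0},
  ],
)

```text
time: 14.15
tool_pos: [0.445, 0.0472, 0.0738]
tool_rot: [-0.001, 0.642, 0.766, -0.001]
contact_force: [-13.4, 0.2, 25.7]
gripper_width: -0.002
grasp_force: 13.1
```

That is a hard stop. I'll lift off, clear the view and check.

Emit:
apply_moves(
  targets=[
    {"translation": [0, 0, -0.04], "twist": 0, "hand": 0},
    {"translation": [0, 0, -0.1], "twist": 0, "hand": 0},
    {"translation": [0, 0, -0.2], "twist": 0, "hand": 0},
    {"translation": [0, 0, -0.3], "twist": 0, "hand": 0},
    {"translation": [0, 0, -0.3], "twist": 0, "hand": 0},
    {"translation": [-0.2, 0, -0.2], "twist": 0, "hand": 0},
    {"translation": [-0.3, 0, 0], "twist": 0, "hand": 0},
    {"translation": [-0.3, 0, 0], "twist": 0, "hand": 0},
  ],
)

```text
time: 14.95
tool_pos: [0.4591, -0.0322, 0.1856]
tool_rot: [0.001, 0.642, 0.767, 0.001]
contact_force: [-0.0, -0.1, 0.1]
gripper_width: -0.002
grasp_force: 0.0
```

Emit:
apply_moves(
  targets=[
    {"translation": [-0.3, 0, 0], "twist": 0, "hand": 0},
    {"translation": [-0.3, 0, 0], "twist": 0, "hand": 0},
    {"translation": [-0.2, 0, 0], "twist": 0, "hand": 0},
    {"translation": [-0.1, 0, 0], "twist": 0, "hand": 0},
    {"translation": [0, 0, 0], "twist": 0, "hand": 0},
    {"translation": [0, 0, 0], "twist": 0, "hand": 0},
  ],
)

```text
time: 15.55
tool_pos: [0.4739, -0.1195, 0.1841]
tool_rot: [-0.0, 0.643, 0.766, 0.0]
contact_force: [-0.3, 0.8, 0.3]
gripper_width: -0.003
grasp_force: 0.0
```

```bash
python3 -c "
from h import *
where()
im=grab_frame('top');a=cv2.resize(im[185:305,260:360,::-1],None,fx=4,fy=4,interpolation=cv2.INTER_CUBIC)
im=grab_frame('side');b=cv2.resize(im[150:270,290:390,::-1],None,fx=4,fy=4,interpolation=cv2.INTER_CUBIC)
cv2.imwrite('pics/f6.png',np.hstack([a,b]))"
```

```text
t 15.55 rack [-0.0608 -0.18  ] z 0.1841 yaw_y 0.1751 yaw 0.1744 F rack [-0.12  0.79] 0.33 -0.003097258718244474
```

View pics/f6.png

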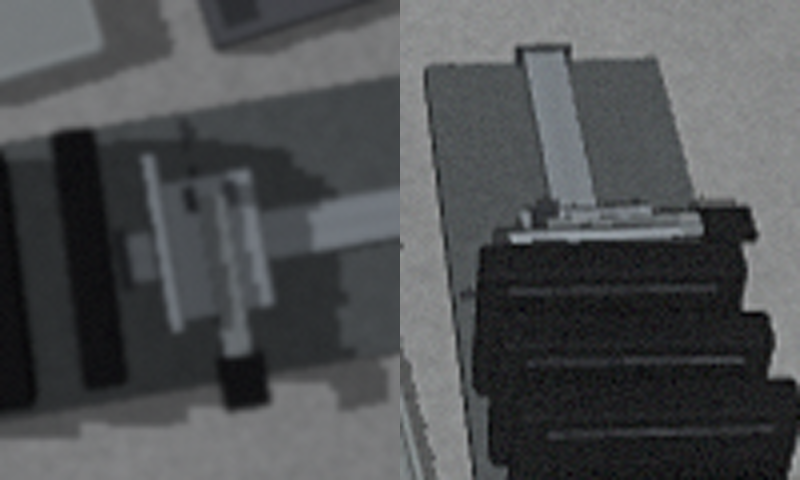

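The plate is unchanged at (150,157)-(177,330), so the stop is still seated. The pad has moved out to (244,381) and looks level in the side view at (730,220), and the drives have not moved. I'm handing in.

```bash
python3 -c "
from plant import *
print(job_done())"
```

```text
the job is handed in; nothing more can be done
None
```

The job is handed in at about 15.6 s: the stop is seated in the notch (measured within 1 mm), the clamp lever is pressed flat to its end stop, and the last pictures show the drives where they stood; no verdict came back.

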